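Clamp a ground plate in the deburring jig

ROBOT

A 6-joint arm with a two-finger parallel gripper is mounted at the origin on the work surface. World frame = base frame: x ahead of the robot, y to its left, z up, the work surface at z = 0. Lengths are in mm, angles in rad, forces in N, time in s.
With the tool pointing down it reaches from about 275 to 725 mm from the base axis. Payload 5.6 kg.
Tool frame: the origin (TCP) lies between the finger pads; the fingertips stand 11 mm ahead of it and the grasp point (between the pads) lies 8 mm behind it; z points along the fingers, y is the line along which they close (so a half turn about z gives the same grasp; the last joint's range is limited). The gripper opens to 85 mm and grips with 20 to 120 N. Pads are 22 mm wide; open, the fingers measure 114 mm over their backs; the gripper's body (76 mm by 85 mm) begins 54 mm behind the grasp point. The pads swing forward as they close: fully open they stand 13 mm farther back than shut.
Start: joints at [1.406, 0.255, 0.108, 0, -1.424, -0.285], TCP at [239.105, 495.3, 242.283] pointing down, gripper open.
Joint ranges: [-2.95, 2.95], [-1.21, 1.97], [-1.09, 1.5], [-2.87, 1.71], [-2.94, -0.07], [-3.05, 3.05]. Speed limits (rad/s): [2.57, 2.57, 3.14, 3.14, 3.14, 3.14].

INTERFACE

Orientations are given as a unit quaternion [w, x, y, z].
In Python, from workcell import * gives the robot as it stands. The module is installed in compiled form; this text tells all that it offers.
- The arm moves only by the shell command python3 -m creep 'ROWS'. ROWS is text: rows parted by semicolons, each of 5 numbers parted by spaces: the closure, from -1 (fully open) to 1 (shut), so that 0 is half open, then the shift along the tool's x, y, z in mm, then the turn about the tool's z in degrees. In form: claw x y z spin; .... A call has 1 to 10 rows; each row is the pose to reach, as a shift and turn from the pose commanded when the call began, along the tool's axes at that moment; what a row does not reach only later rows make up. A row lasts 1/12 s, in which the tool goes at most 41.7 mm and 7.16 degrees, less where a joint would pass 70% of its speed; a pose out of reach is approached as far as the arm can. A call with a gripper value outside its range is refused whole. The fingers move at their own pace and stop on an object; the grip force is fixed at half the most. Time passes only in rows, so rows that repeat a pose let the fingers close. It gives the time, the measured TCP pose, the force, the opening and the grip force at its end, in the units of the state.
- state(): the state, without advancing time (a new reading comes with each control period).
- capture(name): name is "side" or "top"; returns a dict with "img" (384x512x3 uint8, red, green, blue), "depth" (384x512 float32, mm along the optical axis (not along the pixel's ray), 0 where there is no reading), "fx", "fy", "cx", "cy" (pixels), "extrinsics" (4x4, takes a point from camera to world coordinates). Camera axes: x right, y down, z forward; pixel columns grow to the right and rows downward; lengths in mm; the calibration is good to about 2 mm. A picture is of the moment at which its call begins.
- job_done(): hands the job in; it is judged then, once.
The state is a dict: "time_s": time; "joint_pos": joint angles; "joint_vel": joint speeds; "joint_efforts": joint torques, N m; "tool_pos": TCP position; "tool_rot": TCP orientation; "force": force on the tool from outside, world axes, zero at the start; "moment": the same for the moment, N m; "width": finger opening in mm; "finger_force": force on a finger pad.
Only numpy, scipy, OpenCV 4.12 (cv2) and the standard library are available. Lean on these libraries where they do the work, as an engineer would, in place of code of your own. Each camera call takes 0.05 s, during which the arm holds its last target. There are 200 camera calls.

TASK

Push the steel plate along the jig's channel until it is fully home against the two end stops, without ramming it. Then turn the knurled thumbscrew clockwise (seen from above) until its foot seats on the plate and the resistance clearly rises, stop there so that the plate is held without overtightening, and let go. Leave the cup, the spare plate and the wrench where they are.

Things in the scene. Friction and masses are not known exactly. Their poses are not given: they have to be found in the camera images.
- jig: Fixed jig let into the bench (height differs). Steel bed 220 x 116 mm (jig x -130 to +90). Origin: 20 mm below the bed's top, under the middle of the plate's home place. Jig x (level): the way the plate is pushed home; z up. Side rails 8 mm high (jig x -120 to +50) make a channel 83 mm wide, open at the -x end. A green arm 26 mm wide, at jig z 48 to 62, reaches back over the bed to jig x = +17.
- home (a point): Point fixed on the jig's bed where the plate's origin lies when the plate is home, 20 mm straight above the jig's origin. Two stop blocks 12 mm high, at jig y +27 and -27 mm, have their stop faces 50 mm beyond this point in jig x.
- plate: Steel plate lying in the jig's channel, 100 mm (its x) by 80 mm (its y) by 12 mm thick, 0.5 to 0.9 kg, with a 36 mm round hole through its middle. Origin: centre of its underside. Its x axis points along jig x within 0.01 rad. It starts 15 to 40 mm short of home. Sliding it takes 3 to 7 N, with a knock of up to 15 N at first touch.
- screw_head (a point): Centre of the top face of the thumbscrew's knurled steel head: a round cylinder 30 mm across and 20 mm high, its middle 10 mm below this point, its underside always 5 mm or more above the jig's arm. The screw axis is vertical, at jig x = +34 mm, jig y = 0; the head comes down with the screw as it turns.
- thumbscrew: The screw, with the head. Origin: on its axis, at the middle of the head; z up. Clockwise from above lowers it 8 mm a turn. Its flat 16 mm foot starts 2 to 5 mm above the plate: how far must be felt. Turning free takes 0.04 Nm or less; once seated the moment held after each small turn climbs about 0.5 Nm per rad: 0.15 to 0.2 Nm holds well, over 0.3 Nm is too tight. It stays when let go.
- cup: Bystander: brown open cup, 72 mm across, 85 mm high, upright on the bench. Origin: centre of its underside.
- spare: Bystander: another plate like the one in the jig, lying flat on the bench. Origin: centre of its underside.
- wrench: Bystander: steel wrench lying flat on the bench. Origin: centre of its underside.
Things that resemble listed ones, but are neither listed nor needed, are in the scene too. What is shaped like the plate but brown or red is not meant.

How it is judged:
By the outcome, as a careful person would: the job done as asked, in the order asked, and still so for the second after the job is handed in, with the robot touching nothing.
It also fails if it takes over 72 s, if anything falls off the work surface, if the arm or the gripper's body presses on something with over 40 N, if the wrist force passes 120 N, or if a joint passes its speed limit or range.

## Working session

There is one attempt and no reset: what is moved stays moved. The work goes in short steps, Python scripts to look and compute and a shell command to move; the robot and the scene stay as the last step left them, time stands still between calls to the robot, and variables do not carry over. Pictures are saved under pics/ and viewed, at most 10 in all, crops included, and the job is handed in when it is done.

```bash
mkdir -p pics; cat > h.py <<'E'
from workcell import *
import numpy as np, cv2
def save(n,f):
    c=capture(n); np.savez('pics/'+f+'.npz',**c); cv2.imwrite('pics/'+f+'.png',cv2.cvtColor(c['img'],cv2.COLOR_RGB2BGR)); return c
def P(c,u,v,z=None):
    E=np.array(c['extrinsics'])
    r=np.array([(u-c['cx'])/c['fx'],(v-c['cy'])/c['fy'],1.])
    if z is None: d=float(c['depth'][int(v),int(u)])
    else: d=(z-E[2,3])/(E[:3,:3]@r)[2]
    return E[:3,:3]@(r*d)+E[:3,3]
E
python3 - <<'E'
from h import *
for n in('top','side'):
    c=save(n,n+'0'); print(np.round(c['extrinsics'],2).tolist(),c['fx'])
s=state();print(s)
E
```

```text
[[0.02, -1.0, 0.05, 476.43], [-1.0, -0.02, -0.02, -3.76], [0.02, -0.05, -1.0, 1087.69], [0.0, 0.0, 0.0, 1.0]] 403.72188727482245
[[0.95, -0.19, 0.26, 128.76], [-0.33, -0.5, 0.8, -1211.0], [-0.02, -0.84, -0.54, 899.6], [0.0, 0.0, 0.0, 1.0]] 487.49475321192057
{'time_s': 0.1, 'joint_pos': array([ 1.40557096e+00,  2.55691240e-01,  1.07095891e-01, -4.06216676e-04,
       -1.42390573e+00, -2.84612115e-01]), 'joint_vel': array([-0.00052081, -0.00018811,  0.0022503 ,  0.00187843,  0.00078653,
        0.00046938]), 'joint_efforts': array([-4.18352618e-03, -3.87600446e+01,  2.38475436e+01,  5.37810981e+00,
       -3.78872151e-03, -8.96950525e-06]), 'tool_pos': array([238.91317156, 494.91271511, 241.47179518]), 'tool_rot': array([ 8.62844373e-04,  9.74805191e-01, -2.23056211e-01, -1.49686745e-04]), 'force': array([ 0.16739056, -0.85199142,  0.30536905]), 'moment': array([ 0.01577408,  0.00039153, -0.00307427]), 'finger_force': 0.0, 'width': 85.75294737328336}
```

View pics/top0.png

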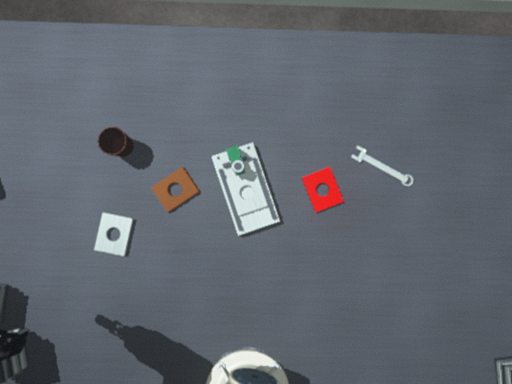

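View pics/side0.png

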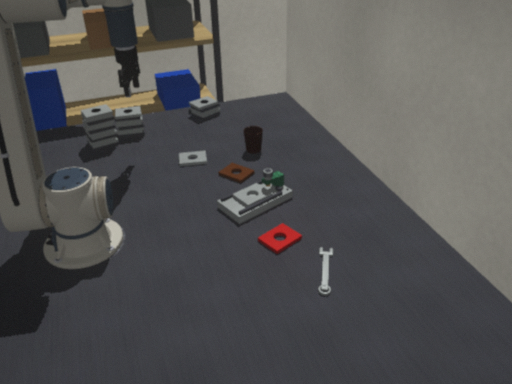

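Candidates for the plate: grey plate in the jig (248,192), the spare (114,234), brown (176,190) and red (322,190), all in the top view. I choose the one in the jig's channel. The screw head is at (238,167), by the green arm at (234,154). I'll check this in a close crop.

```bash
python3 - <<'E'
from h import *
c=np.load('pics/top0.npz')
im=cv2.cvtColor(c['img'],cv2.COLOR_RGB2BGR)[135:245,195:295]
cv2.imwrite('pics/crop1.png',cv2.resize(im,None,fx=5.4,fy=5.4,interpolation=cv2.INTER_CUBIC))
for u,v in[(238,167),(234,154),(260,205),(263,222),(248,196),(300,220),(213,158),(254,146),(279,220),(240,235)]: print(u,v,np.round(P(c,u,v),1))
# height map of bed
ys,xs=np.mgrid[135:245,195:295]
d=c['depth'][135:245,195:295]
E=c['extrinsics'];R=np.stack([(xs-c['cx'])/c['fx']*d,(ys-c['cy'])/c['fy']*d,d],-1)
W=R@E[:3,:3].T+E[:3,3]
m=((W[...,2]>12)).astype(np.uint8)
n,l,st,ce=cv2.connectedComponentsWithStats(m)
k=1+np.argmax(st[1:,4]);w=W[l==k]
print(st[k],cv2.minAreaRect(w[:,:2].astype(np.float32)), np.histogram(w[:,2],bins=range(10,130,4)))
E
```

```text
238 167 [582.6  34.8 101.4]
234 154 [619.   47.1  68.5]
260 205 [491.8 -22.4  36.4]
263 222 [447.6 -31.4  29.3]
248 196 [514.9   9.6  23.5]
300 220 [ 454.5 -131.4    2.5]
213 158 [612.5 103.9  29.2]
254 146 [651.4  -3.1   2.5]
279 220 [453.8 -73.4  26.6]
240 235 [410.7  28.7   0.9]
[  17    8   68   93 3708] ((533.8444213867188, 17.216018676757812), (220.12884521484375, 115.99652862548828), 20.16463851928711) (array([   0,    0,    6,  415, 1179,  302,  587,  788,   82,    1,    0,
          0,    2,    7,  121,   72,    1,    1,    2,    2,    4,   39,
         76,    3,    0,    0,    0,    0,    0]), array([ 10,  14,  18,  22,  26,  30,  34,  38,  42,  46,  50,  54,  58,
        62,  66,  70,  74,  78,  82,  86,  90,  94,  98, 102, 106, 110,
       114, 118, 122, 126]))
```

View pics/crop1.png

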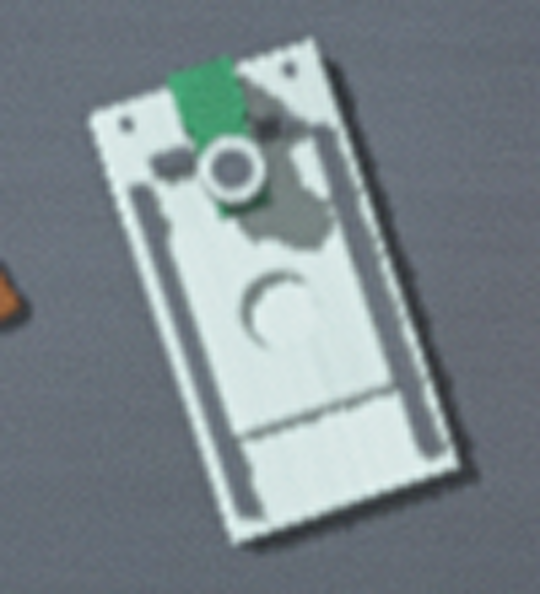

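The crop shows the grey plate in the channel with its hole at about crop (280,310). Its near edge runs from (243,438) to (395,388). The knurled head is at (232,170) over the green arm tip. The jig fit (220.1 x 116.0 mm, 20.2°) and the head match the description.

```bash
cat >> h.py <<'E'
a=np.radians(20.16); J=np.array([552.6,24.1]); ex=np.array([np.cos(a),np.sin(a)]); ey=np.array([-ex[1],ex[0]])
def toj(p): d=np.array(p[:2])-J; return d@ex,d@ey
def where():
    from scipy.spatial.transform import Rotation as Ro
    s=state(); q=s['tool_rot']; R=Ro.from_quat(q[[1,2,3,0]]).as_matrix()
    return s,R,np.degrees(np.arctan2(R[1,0],R[0,0]))
def go(jx,jy,z):
    s,R,yaw=where(); t=np.r_[J+jx*ex+jy*ey,z]
    print('jig',np.round(toj(s['tool_pos']),1),'z',round(s['tool_pos'][2],1),'yaw',round(yaw,2),'q6',round(s['joint_pos'][5],2),'shift',np.round(R.T@(t-s['tool_pos']),1),'F',np.round(s['force'],1),'M',np.round(s['moment'],3),'w',round(s['width'],1),'t',s['time_s'])
E
python3 - <<'E'
from h import *
c=np.load('pics/top0.npz')
f=lambda x,y:(195+x/5.4,135+y/5.4)
for p in[(243,438),(395,388)]: print(toj(P(c,*f(*p),z=40)))
print('head',toj(P(c,*f(232,170),z=101)))
W=[P(c,u,v) for u,v in[(255,218),(258,220),(262,219),(252,222)]];print([(np.round(toj(w),0),round(w[2],1)) for w in W])
W=np.array([P(c,u,v)[2] for u in range(243,262) for v in range(185,206) if -70<toj(P(c,u,v))[0]<-20]);print('platetop',np.median(W))
go(-110,0,150)
E
```

```text
(np.float64(-83.65068123854161), np.float64(35.67368554278774))
(np.float64(-84.50767407240963), np.float64(-41.07623702816445))
head (np.float64(33.173595039498075), np.float64(-0.6000240592535209))
[(array([-101.,    1.]), np.float64(24.6)), (array([-108.,   -5.]), np.float64(30.9)), (array([-109.,  -16.]), np.float64(29.2)), (array([-108.,   11.]), np.float64(25.8))]
platetop 38.394879532353
jig [-132.2  550.1] z 241.5 yaw -25.78 q6 -0.28 shift [410.7 366.4  92.2] F [ 0.2 -0.9  0.3] M [ 0.016  0.    -0.003] w 85.8 t 0.1
```

```bash
python3 -m creep '1 28 25 0 -6;1 56 50 0 -12;1 84 75 0 -18;1 112 100 0 -24;1 140 125 0 -30;1 168 150 0 -36;1 196 175 0 -42;1 224 200 0 -46;1 252 225 10 -46;1 280 250 20 -46'; python3 -c "
from h import *; go(-110,0,100)"
```

```text
time_s: 0.93
tool_pos: [382.8, 146.9, 222.4]
tool_rot: [-0.0, 0.984, 0.176, 0.001]
force: [1.0, -0.1, -0.4]
width: -0.0
finger_force: 0.0
jig [-117.1  173.7] z 222.4 yaw 20.28 q6 1.17 shift [  6.5 173.8 122.3] F [ 1.  -0.1 -0.4] M [ 0.018 -0.124  0.037] w -0.0 t 0.9333
```

```bash
python3 -m creep '1 2 30 12 0;1 4 60 36 0;1 5 90 60 0;1 6 120 84 0;1 6 150 108 0;1 6 168 120 0;1 6 173 122 0;1 6 173 122 0'; python3 -c "
from h import *; c=save('top','top1')
cv2.imwrite('pics/crop2.png',cv2.resize(cv2.cvtColor(c['img'],cv2.COLOR_RGB2BGR)[135:255,195:315],None,fx=4.8,fy=4.8,interpolation=cv2.INTER_CUBIC))
go(-110,0,45)"
```

```text
time_s: 1.6
tool_pos: [447.4, -13.0, 99.3]
tool_rot: [0.0, 0.985, 0.174, -0.001]
force: [-0.2, -0.0, 0.6]
width: 0.0
finger_force: 0.0
jig [-110.6    2.2] z 100.3 yaw 20.16 q6 1.6 shift [ 0.7  2.2 55.3] F [-1.1  0.4  0.7] M [ 0.016 -0.062 -0.03 ] w -0.2 t 1.65
```

View pics/crop2.png

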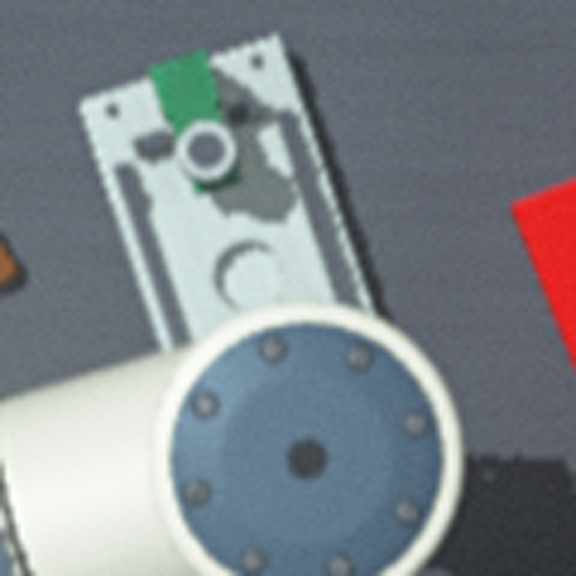

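The wrist is over the channel's open end with the jig clear ahead of it. The head is still at crop (207,152). Now I'll lower the shut fingertips behind the plate.

```bash
python3 -m creep '1 0 2 15 0;1 0 2 30 0;1 0 2 42 0;1 0 2 50 0;1 0 2 54 0;1 0 2 56 0;1 0 2 56 0'; python3 -c "
from h import *; go(-84-11,0,44)"
```

```text
time_s: 2.23
tool_pos: [449.0, -13.2, 44.7]
tool_rot: [0.0, 0.984, 0.176, 0.0]
force: [0.4, 0.9, 0.2]
width: 0.1
finger_force: 0.0
jig [-110.1    0.7] z 44.7 yaw 20.28 q6 1.6 shift [15.1  0.7  0.7] F [0.4 0.9 0.2] M [-0.033  0.025 -0.017] w 0.1 t 2.2333
```

```bash
python3 -m creep '1 2 0 0 0;1 4 0 0 0;1 6 0 0 0;1 8 0 0 0;1 9 0 0 0;1 10 0 0 0;1 11 0 0 0;1 12 0 0 0;1 13 0 0 0;1 14 0 0 0';python3 -m creep '1 1 0 0 0;1 2 0 0 0;1 3 0 0 0;1 4 0 0 0;1 5 0 0 0;1 6 0 0 0;1 7 0 0 0;1 8 0 0 0;1 9 0 0 0;1 10 0 0 0'; python3 -c "
from h import *; go(-61,0,44)"
```

```text
time_s: 3.07
tool_pos: [461.9, -8.9, 44.3]
tool_rot: [0.0, 0.984, 0.176, -0.0]
force: [0.0, -0.5, -0.1]
width: 0.0
finger_force: 0.0
time_s: 3.9
tool_pos: [467.3, -6.9, 43.6]
tool_rot: [0.001, 0.985, 0.175, -0.004]
force: [-11.0, -3.6, 10.1]
width: 0.5
finger_force: 5.7
jig [-90.8   0.3] z 43.6 yaw 20.19 q6 1.6 shift [29.7  0.3 -0.7] F [-11.   -3.6  10.1] M [-1.255  3.77  -0.043] w 0.5 t 3.9
```

```bash
python3 -m creep '1 0 0 0 0;1 0 0 0 0'; python3 -c "
from h import *; go(-61,0,44); c=save('side','side1')
cv2.imwrite('pics/crop3.png',cv2.resize(cv2.cvtColor(c['img'],cv2.COLOR_RGB2BGR)[120:230,190:320],None,fx=5,fy=5,interpolation=cv2.INTER_CUBIC))"
```

```text
time_s: 4.07
tool_pos: [467.7, -6.8, 43.6]
tool_rot: [0.001, 0.985, 0.175, -0.004]
force: [-7.9, -2.4, 6.2]
width: -0.0
finger_force: 4.8
jig [-90.3   0.3] z 43.6 yaw 20.19 q6 1.6 shift [29.3  0.3 -0.7] F [-7.9 -2.4  6.2] M [-1.134e+00  3.122e+00 -3.000e-03] w -0.0 t 4.0667
```

View pics/crop3.png

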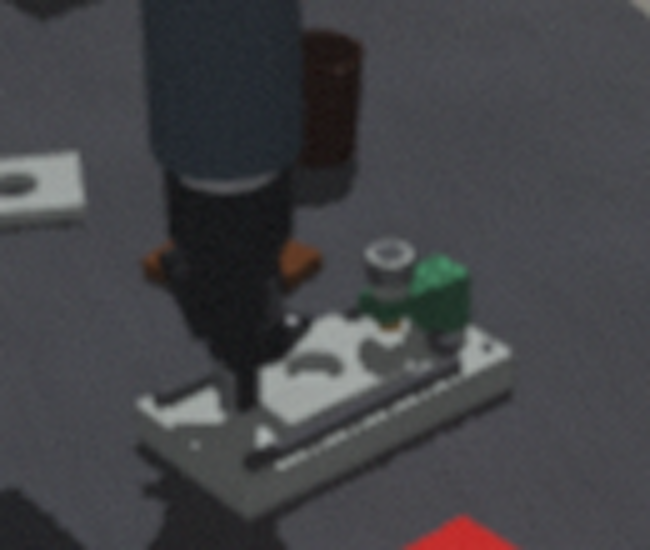

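The fingertips are against the plate's near edge (crop ~(240,395)), clear of the rails. I'll keep pushing gently.

```bash
python3 -m creep '1 1 0 -1 0;1 2 0 -1 0;1 3 0 -1 0;1 4 0 -1 0;1 5 0 -1 0;1 6 0 -1 0;1 7 0 -1 0;1 8 0 -1 0'; python3 -c "
from h import *; go(-61,0,44)"
```

```text
time_s: 4.78
tool_pos: [478.7, -2.6, 45.2]
tool_rot: [0.0, 0.984, 0.176, -0.0]
force: [-2.2, -0.5, -2.4]
width: -0.1
finger_force: 1.7
jig [-78.5   0.4] z 45.2 yaw 20.23 q6 1.6 shift [17.5  0.4  1.2] F [-2.2 -0.5 -2.4] M [-4.470e-01  1.172e+00 -1.000e-03] w -0.1 t 4.7833
```

```bash
python3 -m creep '1 1 0 0 0;1 2 0 0 0;1 3 0 0 0;1 4 0 0 0;1 5 0 0 0;1 6 0 0 0;1 7 0 0 0;1 8 0 0 0'; python3 -c "
from h import *; go(-61,0,44);c=save('top','top2')
cv2.imwrite('pics/crop4.png',cv2.resize(cv2.cvtColor(c['img'],cv2.COLOR_RGB2BGR)[135:255,195:315],None,fx=4.8,fy=4.8,interpolation=cv2.INTER_CUBIC))"
```

```text
time_s: 5.45
tool_pos: [486.3, 0.2, 45.3]
tool_rot: [-0.0, 0.984, 0.176, -0.0]
force: [-4.2, -0.2, -3.0]
width: 0.2
finger_force: 1.7
jig [-70.5   0.4] z 45.3 yaw 20.23 q6 1.6 shift [9.5 0.4 1.3] F [-4.2 -0.2 -3. ] M [-0.423  1.206  0.038] w 0.2 t 5.45
```

View pics/crop4.png

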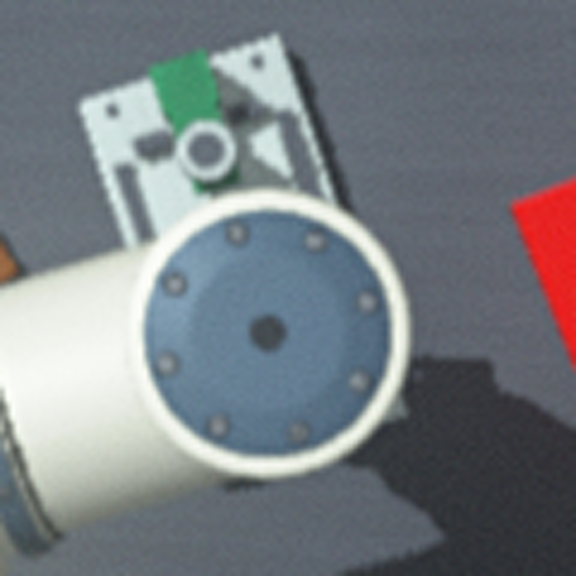

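The wrist hides the plate from above, so I continue by feel (about 4 N sliding).

```bash
g(){ python3 -c "
from h import *; go(-61,0,44)"; }; python3 -m creep '1 1 0 0 0;1 2 0 0 0;1 3 0 0 0;1 4 0 0 0';g; python3 -m creep '1 0.7 0 0 0;1 1.4 0 0 0;1 2 0 0 0';g
```

```text
time_s: 5.83
tool_pos: [490.1, 1.5, 45.3]
tool_rot: [0.0, 0.984, 0.176, 0.0]
force: [-3.9, -1.8, -2.2]
width: -0.2
finger_force: 1.9
jig [-66.5   0.4] z 45.3 yaw 20.23 q6 1.6 shift [5.5 0.4 1.3] F [-3.9 -1.8 -2.2] M [-0.473  1.305 -0.05 ] w -0.2 t 5.8333
time_s: 6.08
tool_pos: [491.9, 2.2, 45.3]
tool_rot: [0.0, 0.984, 0.176, -0.0]
force: [-4.2, -1.2, -1.6]
width: -0.2
finger_force: 2.0
jig [-64.5   0.4] z 45.3 yaw 20.23 q6 1.6 shift [3.5 0.4 1.3] F [-4.2 -1.2 -1.6] M [-0.541  1.405  0.033] w -0.2 t 6.0833
```

```bash
g(){ python3 -c "
from h import *; go(-61,0,44)"; }; python3 -m creep '1 0.5 0 0 0;1 1 0 0 0;1 1.5 0 0 0';g; python3 -m creep '1 0.5 0 0 0;1 1 0 0 0';g;  python3 -m creep '1 0.5 0 0 0;1 1 0 0 0';g
```

```text
time_s: 6.33
tool_pos: [493.3, 2.7, 45.3]
tool_rot: [0.0, 0.984, 0.176, -0.0]
force: [-3.5, -1.1, -2.1]
width: -0.3
finger_force: 2.0
jig [-63.    0.4] z 45.3 yaw 20.23 q6 1.6 shift [2.  0.4 1.3] F [-3.5 -1.1 -2.1] M [-0.561  1.387  0.012] w -0.3 t 6.3333
time_s: 6.5
tool_pos: [494.2, 3.1, 45.3]
tool_rot: [-0.0, 0.984, 0.176, -0.0]
force: [-4.6, -1.4, -1.4]
width: 0.3
finger_force: 2.0
jig [-62.1   0.4] z 45.3 yaw 20.23 q6 1.6 shift [1.1 0.4 1.3] F [-4.6 -1.4 -1.4] M [-0.542  1.406 -0.053] w 0.3 t 6.5
time_s: 6.67
tool_pos: [495.2, 3.4, 45.3]
tool_rot: [0.0, 0.984, 0.176, -0.0]
force: [-4.2, -1.0, -1.4]
width: 0.1
finger_force: 2.1
jig [-61.    0.4] z 45.3 yaw 20.23 q6 1.6 shift [0.  0.4 1.3] F [-4.2 -1.  -1.4] M [-0.517  1.455  0.006] w 0.1 t 6.6667
```

```bash
g(){ python3 -c "
from h import *; go(-61,0,44)"|cut -d' ' -f2-5,14-30; }; for i in 1; do python3 -m creep '1 0.5 0 0 0;1 1 0 0 0'>/dev/null;g; python3 -m creep '1 0.5 0 0 0;1 1 0 0 0'>/dev/null;g; python3 -m creep '1 0.5 0 0 0;1 1 0 0 0' >/dev/null;g;python3 -m creep '1 0.5 0 0 0;1 1 0 0 0' >/dev/null;g; done
```

```text
[-60.4   0.4]  0.4  1.2] F [-6.2 -2.3  0.1] M [-0.693  1.969  0.005] w 0.0
[-60.3   0.4]  0.4  1.2] F [-8.1 -2.8  2.5] M [-0.859  2.865  0.019] w 0.3
[-60.2   0.4]  0.3  1.1] F [-10.6  -3.2   4.4] M [-1.096  3.685 -0.012] w
[-60.1   0.3]  0.3  1. ] F [-13.2  -2.5   6.3] M [-1.281e+00  4.525e+00 -1.000e-03]
```

```bash
python3 -m creep '1 0.5 0 0 0;1 1 0 0 0;1 1.5 0 0 0;1 2 0 0 0;1 2 0 0 0'; python3 -c "
from h import *; go(-61,0,44)"; python3 -m creep '1 -2 0 0 0;1 -4 0 0 0;1 -6 0 0 0;1 -9 0 0 0;1 -15 0 0 0;1 -20 0 0 0;1 -20 0 -20 0;1 -20 0 -50 0;1 -20 0 -80 0;1 -20 0 -100 0'; python3 -c "
from h import *; go(34,0,150)"
```

```text
time_s: 7.75
tool_pos: [496.2, 3.7, 44.9]
tool_rot: [0.001, 0.985, 0.175, -0.005]
force: [-17.4, -4.2, 10.8]
width: -0.0
finger_force: 8.7
jig [-60.    0.3] z 44.9 yaw 20.19 q6 1.6 shift [-1.   0.3  0.9] F [-17.4  -4.2  10.8] M [-1.483  5.962 -0.04 ] w -0.0 t 7.75
time_s: 8.58
tool_pos: [483.4, -1.4, 148.6]
tool_rot: [0.0, 0.984, 0.176, 0.003]
force: [2.2, 0.2, 0.2]
width: 0.1
finger_force: 0.0
jig [-73.8  -0. ] z 148.6 yaw 20.26 q6 1.6 shift [107.8   0.2  -0.9] F [2.2 0.2 0.2] M [ 0.005 -0.156 -0.012] w 0.1 t 8.5833
```

```bash
python3 -m creep '-1 -25 0 0 -7;-1 -50 0 0 -14;-1 -75 0 -10 -21;-1 -100 0 -20 -28;-1 -100 0 -20 -35;-1 -100 0 -20 -42;-1 -100 0 -20 -49;-1 -100 0 -20 -56;-1 -100 0 -20 -60;-1 -100 0 -20 -60'; python3 -c "
from h import *; c=save('top','top3'); d=save('side','side3')
A=cv2.resize(cv2.cvtColor(c['img'],cv2.COLOR_RGB2BGR)[135:245,205:285],(400,550),interpolation=cv2.INTER_CUBIC)
B=cv2.resize(cv2.cvtColor(d['img'],cv2.COLOR_RGB2BGR)[150:230,215:305],(400,356),interpolation=cv2.INTER_CUBIC)
B=np.vstack([B,np.zeros((194,400,3),np.uint8)])
cv2.imwrite('pics/crop5.png',np.hstack([A,B]))
go(34,0,150)"
```

```text
time_s: 9.42
tool_pos: [388.5, -35.9, 165.7]
tool_rot: [0.0, 0.764, 0.645, 0.001]
force: [0.2, -1.0, 0.4]
width: 85.4
finger_force: 0.0
jig [-174.8    0.2] z 165.6 yaw 80.09 q6 2.65 shift [104.4 180.8  15.9] F [ 0.3 -0.1  0.2] M [ 0.033 -0.045 -0.014] w 84.9 t 9.5167
```

View pics/crop5.png

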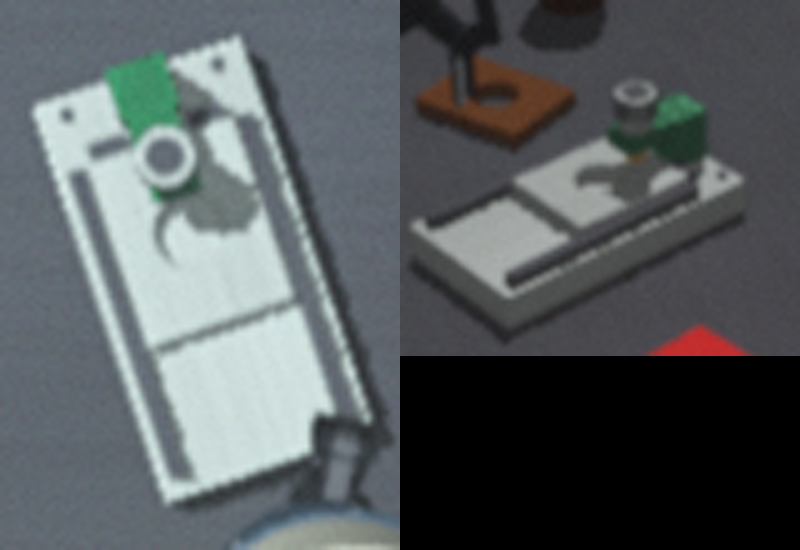

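Left panel: the plate's near edge runs (157,350)–(295,302), with a shadow across the plate. The side panel shows the plate reaching under the screw foot. I'll check the edge number while moving over the screw.

```bash
python3 -c "
from h import *; c=np.load('pics/top3.npz')
for p in[(157,350),(295,302)]: print(toj(P(c,205+p[0]/5,135+p[1]/5,z=40)))
print(toj(P(c,205+164/5,135+157/5,z=101)))"
python3 -m creep '-1 12 20 0 0;-1 24 42 0 0;-1 36 63 0 0;-1 48 84 0 0;-1 60 105 0 0;-1 72 126 0 0;-1 84 146 0 0;-1 96 166 10 0;-1 104 180 20 0;-1 104 180 30 0';python3 -m creep '-1 0 0 0 0';python3 -c "
from h import *; go(33.8,-.2,86)"
```

```text
(np.float64(-53.41522994118468), np.float64(35.28562839465042))
(np.float64(-52.90248373260351), np.float64(-40.49280923246055))
(np.float64(33.49173091490875), np.float64(-0.2861337673835536))
time_s: 10.35
tool_pos: [585.7, 36.9, 134.1]
tool_rot: [0.0, 0.765, 0.644, 0.0]
force: [-0.3, -0.3, -0.4]
width: 85.5
finger_force: 0.0
time_s: 10.43
tool_pos: [582.2, 36.0, 132.3]
tool_rot: [-0.001, 0.765, 0.644, -0.002]
force: [-1.0, 0.7, 0.0]
width: 85.4
finger_force: 0.0
jig [31.9  1. ] z 132.3 yaw 80.11 q6 2.64 shift [-0.   2.5 46.3] F [-1.   0.7  0. ] M [-0.056  0.103  0.004] w 85.4 t 10.4333
```

```bash
python3 -m creep '-1 0 1 8 0;-1 0 1 18 0;-1 0 1 28 0;-1 0 1 36 0;-1 0 1 41 0;-1 0 1 41 0;-1 0 1 41 0'
python3 -c "
from h import *; c=np.load('pics/top3.npz'); g=c['img'].mean(2).astype(np.float32);E=c['extrinsics'];r=[]
for x in np.arange(-62,-40,1.):
    v=[]
    for y in np.arange(-30,31,3):
        w=np.r_[J+x*ex+y*ey,40]; p=E[:3,:3].T@(w-E[:3,3]); v.append(cv2.remap(g,np.float32([[p[0]/p[2]*c['fx']+c['cx']]]),np.float32([[p[1]/p[2]*c['fy']+c['cy']]]),1)[0,0])
    r.append((int(x),int(np.mean(v))))
print(r); go(33.8,-.2,89)"
```

```text
time_s: 11.02
tool_pos: [584.1, 35.7, 94.2]
tool_rot: [0.0, 0.765, 0.644, -0.0]
force: [0.8, 0.0, -0.0]
width: 85.3
finger_force: 0.0
[(-62, 217), (-61, 218), (-60, 218), (-59, 217), (-58, 214), (-57, 206), (-56, 194), (-55, 178), (-54, 161), (-53, 146), (-52, 139), (-51, 140), (-50, 151), (-49, 167), (-48, 183), (-47, 196), (-46, 204), (-45, 210), (-44, 212), (-43, 212), (-42, 212), (-41, 212)]
jig [33.5 -0. ] z 94.2 yaw 80.23 q6 2.64 shift [-0.   0.3  5.2] F [ 0.8  0.  -0. ] M [0.002 0.01  0.051] w 85.3 t 11.0167
```

The plate-side edge of the dark line crosses at about jig x = -49.5, so the plate is home. Next I close on the head.

```bash
python3 -m creep '-1 0 0 3 0;-1 0 0 5 0;-1 0 0 5 0;1 0 0 5 0;1 0 0 5 0;1 0 0 5 0;1 0 0 5 0;1 0 0 5 0;1 0 0 5 0;1 0 0 5 0'; python3 -c "
from h import *; go(33.8,-.2,89)"
```

```text
time_s: 11.85
tool_pos: [584.6, 35.7, 89.8]
tool_rot: [0.0, 0.765, 0.644, 0.0]
force: [0.5, 0.0, 2.5]
width: 27.7
finger_force: 59.1
jig [34.1 -0.1] z 89.8 yaw 80.24 q6 2.64 shift [-0.2 -0.2  0.8] F [0.5 0.  2.5] M [-0.156 -0.12   0.028] w 27.7 t 11.85
```

```bash
python3 -m creep '1 0 0 0.1 5;1 0 0 0.2 10;1 0 0 0.3 15;1 0 0 0.4 20;1 0 0 0.5 25;1 0 0 0.7 30;1 0 0 0.8 35;1 0 0 0.9 40;1 0 0 0.9 40'; python3 -c "
from h import *; go(34.1,-.1,89);c=save('side','side4')
cv2.imwrite('pics/crop6.png',cv2.resize(cv2.cvtColor(c['img'],cv2.COLOR_RGB2BGR)[120:230,210:320],None,fx=5,fy=5,interpolation=cv2.INTER_CUBIC))"
```

```text
time_s: 12.6
tool_pos: [584.5, 35.9, 88.8]
tool_rot: [0.0, 0.939, 0.343, 0.0]
force: [-0.2, 0.0, 2.7]
width: 28.0
finger_force: 59.4
jig [34.   0.1] z 88.8 yaw 40.06 q6 1.94 shift [ 0.   0.2 -0.2] F [-0.2  0.   2.7] M [ 0.154  0.062 -0.006] w 28.0 t 12.6
```

View pics/crop6.png

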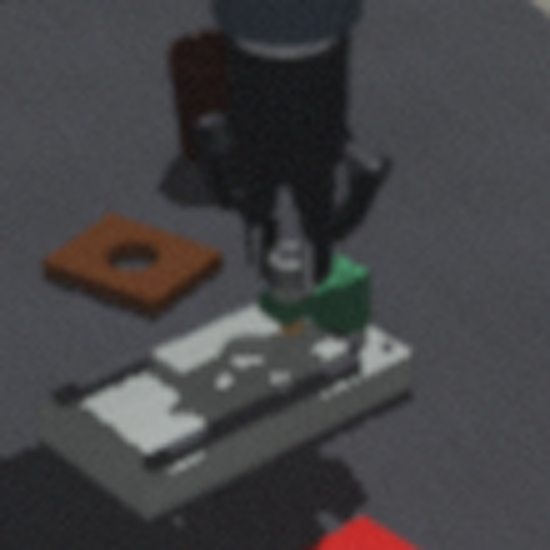

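The fingers hold the head at crop (290,265), clear above the green arm. I continue turning and average the moment.

```bash
cat > m.py <<'E'
from h import *
v=[]
for i in range(6): capture('top'); s=state(); v.append(np.r_[s['moment'],s['force']])
print('avg M,F',np.round(np.mean(v,0),3),'sd Mz',np.round(np.std(v,0)[2],3)); go(34.1,-.1,89)
E
python3 -m creep '1 0 0 0.1 5;1 0 0 0.2 10;1 0 0 0.3 15;1 0 0 0.4 20;1 0 0 0.5 25;1 0 0 0.7 30;1 0 0 0.8 35;1 0 0 0.9 40;1 0 0 0.9 40'; python3 m.py
```

```text
time_s: 13.4
tool_pos: [584.6, 36.0, 87.9]
tool_rot: [-0.0, 1.0, 0.002, 0.001]
force: [-0.0, 0.9, 3.7]
width: 27.9
finger_force: 59.5
avg M,F [ 0.613  0.07   0.005 -0.128  1.438  4.775] sd Mz 0.039
jig [34.1  0.1] z 87.9 yaw 0.38 q6 1.25 shift [ 0.   0.2 -1.1] F [-0.1  1.3  4.7] M [0.658 0.031 0.049] w 27.5 t 13.7
```

```bash
python3 -m creep '1 0 0 0.1 5;1 0 0 0.2 10;1 0 0 0.3 15;1 0 0 0.3 15'|head -1; python3 m.py;python3 -m creep '1 0 0 0.1 5;1 0 0 0.2 10;1 0 0 0.3 15;1 0 0 0.3 15'|head -1; python3 m.py
```

```text
time_s: 14.03
avg M,F [ 0.732  0.008 -0.025 -0.227  1.898  5.066] sd Mz 0.022
jig [34.2  0.2] z 87.6 yaw -14.64 q6 0.99 shift [ 0.1  0.3 -1.4] F [0.1 2.  5.1] M [ 0.717 -0.018 -0.032] w 28.0 t 14.3333
time_s: 14.67
avg M,F [ 0.888 -0.128 -0.023  0.122  2.412  5.038] sd Mz 0.047
jig [34.2  0.2] z 87.3 yaw -29.51 q6 0.73 shift [ 0.1  0.3 -1.7] F [-0.2  2.   4.8] M [ 0.867 -0.136 -0.051] w 28.0 t 14.9667
```

```bash
python3 -m creep '1 0 0 0.1 5;1 0 0 0.2 10;1 0 0 0.2 12;1 0 0 0.2 12'|head -1; python3 m.py;python3 -m creep '1 0 0 0.1 5;1 0 0 0.2 10;1 0 0 0.3 12;1 0 0 0.3 12'|head -1; python3 m.py
```

```text
time_s: 15.3
avg M,F [ 1.038 -0.34   0.014  0.923  2.61   4.566] sd Mz 0.034
jig [34.3  0.2] z 87.0 yaw -41.56 q6 0.52 shift [ 0.2  0.3 -2. ] F [0.7 3.3 4.6] M [ 1.04  -0.372  0.051] w 27.7 t 15.6
time_s: 15.93
avg M,F [ 1.049e+00 -3.950e-01 -3.000e-03  9.900e-01  2.876e+00  5.207e+00] sd Mz 0.033
jig [34.3  0.2] z 86.7 yaw -53.55 q6 0.31 shift [ 0.2  0.3 -2.3] F [0.6 3.3 4.6] M [ 1.07  -0.365 -0.035] w 28.1 t 16.2333
```

```bash
python3 -m creep '1 0 0 0.1 5;1 0 0 0.2 10;1 0 0 0.3 12;1 0 0 0.3 12'|head -1; python3 m.py
```

```text
time_s: 16.57
avg M,F [ 9.840e-01 -4.600e-01  3.000e-03  1.119e+00  2.566e+00  4.966e+00] sd Mz 0.027
jig [34.4  0.1] z 86.5 yaw -65.55 q6 0.1 shift [ 0.2  0.3 -2.5] F [2.  2.2 5. ] M [ 1.023 -0.467 -0.013] w 27.9 t 16.8667
```

```bash
python3 -m creep '1 0 0 0.1 5;1 0 0 0.2 10;1 0 0 0.2 12;1 0 0 0.2 12'|head -1; python3 m.py
```

```text
time_s: 17.2
avg M,F [ 0.986 -0.401  0.109  0.768  2.496  5.701] sd Mz 0.036
jig [34.4  0.1] z 86.4 yaw -77.54 q6 -0.11 shift [ 0.2  0.3 -2.6] F [0.5 2.5 5.7] M [ 0.961 -0.374  0.148] w 28.1 t 17.5
```

```bash
python3 -m creep '1 0 0 0.1 5;1 0 0 0.2 10;1 0 0 0.3 12;1 0 0 0.3 12'|head -1; python3 m.py
```

```text
time_s: 17.83
avg M,F [ 0.954 -0.273  0.225  0.893  2.462  6.289] sd Mz 0.034
jig [34.4  0.1] z 86.2 yaw -89.52 q6 -0.32 shift [ 0.3  0.3 -2.8] F [0.7 2.2 6.3] M [ 0.954 -0.259  0.248] w 27.8 t 18.1333
```

```bash
python3 -m creep '1 0 0 0.1 5;1 0 0 0.2 10;1 0 0 0.2 10'|head -1; python3 m.py
```

```text
time_s: 18.38
avg M,F [ 0.957 -0.219  0.295  0.176  2.566  6.992] sd Mz 0.024
jig [34.5  0. ] z 86.2 yaw -99.51 q6 -0.49 shift [ 0.3  0.3 -2.8] F [0.5 3.  7.2] M [ 0.951 -0.191  0.274] w 27.9 t 18.6833
```

The batched steps took it to 0.295 Nm, which is under 0.3 but above the 0.15–0.2 wanted. I'll ease back about 12°.

```bash
python3 -m creep '1 0 0 -0.1 -5;1 0 0 -0.2 -10;1 0 0 -0.2 -12;1 0 0 -0.2 -12'|head -1; python3 m.py
```

```text
time_s: 19.02
avg M,F [ 0.943 -0.328 -0.132  1.162  2.548  6.231] sd Mz 0.037
jig [34.4  0.1] z 86.2 yaw -87.56 q6 -0.29 shift [ 0.3  0.3 -2.8] F [1.2 2.7 6. ] M [ 0.949 -0.286 -0.09 ] w 28.0 t 19.3167
```

```bash
python3 -m creep '1 0 0 0 3;1 0 0 0 3;1 0 0 0 3'|head -1; python3 m.py
```

```text
time_s: 19.57
avg M,F [ 0.969 -0.33   0.011  1.208  2.462  6.386] sd Mz 0.021
jig [34.4  0. ] z 86.2 yaw -90.55 q6 -0.34 shift [ 0.2  0.3 -2.8] F [1.4 2.5 6.4] M [ 0.95  -0.346 -0.003] w 27.8 t 19.8667
```

```bash
python3 -m creep '1 0 0 0 3;1 0 0 0 3;1 0 0 0 3'|head -1; python3 m.py
```

```text
time_s: 20.12
avg M,F [ 0.935 -0.351  0.143  0.857  2.484  6.082] sd Mz 0.031
jig [34.4  0. ] z 86.2 yaw -93.53 q6 -0.39 shift [ 0.3  0.2 -2.8] F [0.5 3.1 6.6] M [ 0.917 -0.356  0.116] w 27.9 t 20.4167
```

```bash
python3 -m creep '1 0 0 -0.1 -5;1 0 0 -0.2 -10;1 0 0 -0.3 -15;1 0 0 -0.3 -15'|head -1; python3 m.py
```

```text
time_s: 20.75
avg M,F [ 0.984 -0.461 -0.072  1.057  2.77   5.204] sd Mz 0.019
jig [34.4  0.1] z 86.3 yaw -78.56 q6 -0.13 shift [ 0.3  0.3 -2.7] F [1.1 2.6 5.3] M [ 0.989 -0.468 -0.051] w 27.9 t 21.05
```

```bash
python3 -m creep '1 0 0 0 4;1 0 0 0 4;1 0 0 0 4'|head -1; python3 m.py
```

```text
time_s: 21.3
avg M,F [ 0.976 -0.488  0.079  1.06   2.6    4.796] sd Mz 0.034
jig [34.4  0.1] z 86.3 yaw -82.54 q6 -0.2 shift [ 0.3  0.3 -2.7] F [1.1 2.5 3.8] M [ 1.001 -0.471  0.107] w 27.6 t 21.6
```

```bash
python3 -m creep '1 0 0 0 2;1 0 0 0 2;1 0 0 0 2'|head -1; python3 m.py
```

```text
time_s: 21.85
avg M,F [ 0.96  -0.492  0.191  1.646  2.694  5.026] sd Mz 0.033
jig [34.4  0.1] z 86.3 yaw -84.52 q6 -0.23 shift [ 0.3  0.3 -2.7] F [1.  2.5 5.1] M [ 0.952 -0.491  0.204] w 28.0 t 22.15
```

The held moment is about 0.18–0.19 Nm, on the tightening curve. Now I let go and rise.

```bash
python3 -m creep '-1 0 0 0 0;-1 0 0 0 0;-1 0 0 0 0;-1 0 0 0 0;-1 0 0 0 0;-1 0 0 0 0;-1 0 0 -10 0;-1 0 0 -30 0;-1 0 0 -60 0;-1 0 0 -90 0'; python3 -m creep '-1 -20 0 -20 0;-1 -60 0 -30 0;-1 -100 0 -30 0;-1 -140 0 -30 0;-1 -170 0 -30 0;-1 -180 0 -30 0;-1 -180 0 -30 0'; python3 -c "
from h import *; c=save('top','top5'); d=save('side','side5')
A=cv2.resize(cv2.cvtColor(c['img'],cv2.COLOR_RGB2BGR),(400,300)); A2=cv2.resize(cv2.cvtColor(c['img'],cv2.COLOR_RGB2BGR)[140:240,200:290],(400,300))
B=cv2.resize(cv2.cvtColor(d['img'],cv2.COLOR_RGB2BGR),(400,300));B2=cv2.resize(cv2.cvtColor(d['img'],cv2.COLOR_RGB2BGR)[150:230,210:310],(400,300))
cv2.imwrite('pics/fin.png',np.vstack([np.hstack([A,A2]),np.hstack([B,B2])]));go(34,0,150)"
```

```text
time_s: 22.98
tool_pos: [583.7, 35.5, 177.2]
tool_rot: [0.001, 0.739, -0.674, -0.0]
force: [1.4, -0.0, 0.5]
width: 85.9
finger_force: 0.0
time_s: 23.57
tool_pos: [567.3, 217.6, 206.2]
tool_rot: [-0.0, 0.74, -0.673, -0.0]
force: [0.2, 0.1, -0.1]
width: 85.2
finger_force: 0.0
jig [ 80.  173.9] z 206.4 yaw -84.72 q6 -0.53 shift [179.9  -0.2  56.4] F [-0.4  1.4  0.1] M [-0.01 -0.   -0.  ] w 85.5 t 23.6667
```

View pics/fin.png

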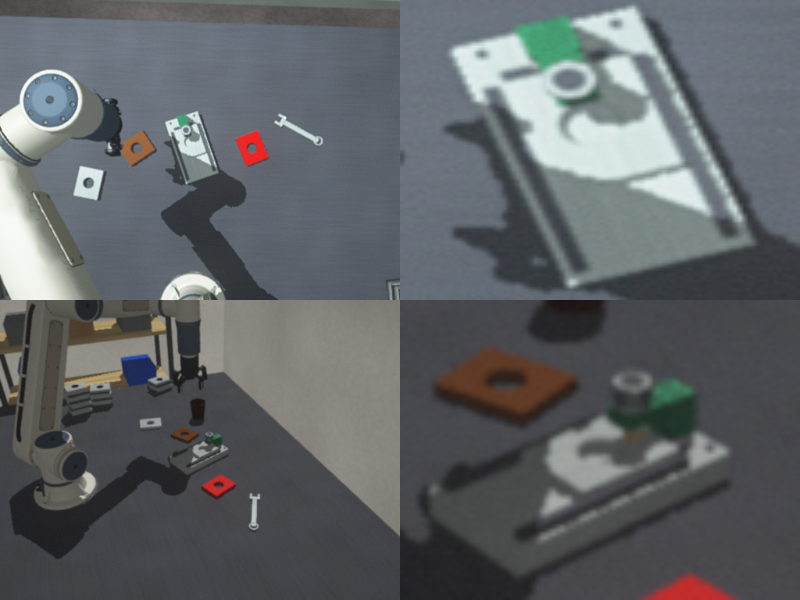

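The plate is still home (near edge at top-right panel ~(630,183)) and the screw is down. The cup, spare plate and wrench are undisturbed, and the gripper is clear, so I'm handing in.

```bash
python3 -c "
from workcell import *; print(job_done())"
```

```text
the job is handed in; nothing more can be done
None
```

The plate is home against the stops and the thumbscrew is seated and holding at about 0.19 Nm; it briefly read 0.295 Nm (limit 0.3), so I loosened it and re-tightened, then let go, left the other items untouched and handed the job in at about 24 s.

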